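Set out three cell lines on their colour trays and bring the blue line its stain vial

ROBOT

A 7-joint arm with a two-finger parallel gripper is mounted at the origin on the work surface. World frame = base frame: x ahead of the robot, y to its left, z up, the work surface at z = 0. Lengths are in m, angles in rad, forces in N, time in s.
With the tool pointing down it reaches from about 0.425 to 1.025 m from the base axis. Payload 9.4 kg.
Tool frame: the origin (TCP) lies between the finger pads; the fingertips stand robot.tips_ahead ahead of it and the grasp point (between the pads) lies 11 mm behind it (robot.tips_ahead is the distance from the TCP to the fingertips, in m); z points along the fingers, y is the direction in which the jaws open and shut (so a half turn about z gives the same grasp; the last joint's range is limited). The gripper opens to 85 mm and grips with 20 to 120 N. Pads are 22 mm wide; open, the fingers measure 114 mm over their backs; the gripper's body (76 mm by 85 mm) begins 54 mm behind the grasp point. The pads swing forward as they close: fully open they stand 13 mm farther back than shut.
Start: joints at [-1.228, 0.599, -0.003, 1.599, 0.002, 0.943, -0.08], TCP at [0.295, 0.662, 0.239] pointing down, gripper open.
Joint ranges: [-2.57, 2.57], [-0.35, 1.97], [-1.29, 1.29], [0.11, 2.56], [-1.05, 4.19], [0.11, 1.86], [-2.63, 2.63]. Speed limits (rad/s): [2.22, 2.22, 3.01, 3.01, 3.14, 3.14, 3.14].

INTERFACE

Orientations are given as a unit quaternion [w, x, y, z].
In Python, from workcell import robot, imaging gives the robot as it stands.
- The arm moves only by the shell command python3 -m pendant 'ROWS' [OPENING]. ROWS is JSON, a list that holds one entry, the list of rows, each a list of 4 numbers: the shift along the tool's x, y, z in m, then the turn about the tool's z in degrees. A call has 1 to 8 rows; each row is the pose to reach, as a shift and turn from the pose measured when the call began, along the tool's axes at that moment; what a row does not reach only later rows make up. A row lasts 1/10 s, in which the tool goes at most 50 mm and 8.59 degrees, less where a joint would pass 70% of its speed; a pose out of reach is approached as far as the arm can. A call with a gripper value outside its range is refused whole. OPENING is the opening, from -1 (shut) to 1 (fully open), so that 0 is half open, set as the call begins (- or left out, the last holds). The fingers move at their own pace and stop on an object; the grip force is fixed at half the most. Time passes only in rows, so rows that repeat a pose let the fingers close. It gives the time, the measured TCP pose, the force and the opening at its end, in the units of the state.
- robot.state(): the state, without advancing time (a new reading comes with each control period).
- imaging.get_image(name): name is "scene" or "top" or "wrist"; returns (picture, depth): 480x640x3 uint8, red, green, blue; 480x640 float32, m along the optical axis (not along the pixel's ray), 0 where there is no reading.
- imaging.camera_info(name): a dict with "camera_matrix" (3x3 intrinsics, pixels), "R" (3x3) and "t" (3): a world point X has camera coordinates R X + t; the wrist camera has in their place "mount" (4x4, takes a point from camera to tool coordinates, whose origin is the TCP and whose axes are the flange's). Camera axes: x right, y down, z forward; pixel columns grow to the right and rows downward; lengths in m; the calibration is good to about 2 mm. A picture is of the moment at which its call begins: read the wrist's pose just before it. camera_info takes no time and is no camera call.
- robot.job_done(): hands the job in, once; it reports no verdict.
The state is a dict: "t": time; "joint_pos": joint angles; "qvel": joint speeds; "tau": joint torques, N m; "ee_pos": TCP position; "ee_rot": TCP orientation; "wrist_force": force on the tool from outside, world axes, zero at the start; "moment": the same for the moment, N m; "finger_gap": finger opening in m.
Only numpy, scipy, OpenCV 4.12 (cv2) and the standard library are available. Lean on these libraries where they do the work, as an engineer would, in place of code of your own. Each camera call takes 0.05 s, during which the arm holds its last target.

TASK

Each cell line has its own colour: set every culture dish down in the large circle on the tray of its lid's colour. When all three dishes are in place, take the blue-capped stain vial out of the full rack and stand it in the small circle on the blue tray. Keep dishes and vial upright, set them down gently rather than dropping them, and leave the red-capped and yellow-capped vials standing in the rack.

Things in the scene. Friction and masses are not known exactly. Their poses are not given: they have to be found in the camera images.
- dish_red_center (a point): closed culture dish with a red lid (white gridded window in its top), a flat disc 56 mm in diameter (foot 53 mm) and 18 mm high, about 40 g, lying flat on the bench at the start; this point is its centre, 9 mm above its underside, z axis up
- dish_yellow_center (a point): closed culture dish with a yellow lid (white gridded window in its top), a flat disc 56 mm in diameter (foot 53 mm) and 18 mm high, about 40 g, lying flat on the bench at the start; this point is its centre, 9 mm above its underside, z axis up
- dish_blue_center (a point): closed culture dish with a blue lid (white gridded window in its top), a flat disc 56 mm in diameter (foot 53 mm) and 18 mm high, about 40 g, lying flat on the bench at the start; this point is its centre, 9 mm above its underside, z axis up
- tray_red: red sample tray, 140 mm (its x) by 100 mm (its y), fixed on the bench, floor 3 mm thick, rim 5 mm wide, its top 8 mm above the bench, with a small flat grip lug at each short end; origin at the centre of its underside. Two white circles are printed on its floor: the large one (66 mm across, for the dish) centred at x = +28 mm, y = 0, the small one (37 mm across, for the vial) centred at x = -42 mm, y = 0 in the tray's frame
- tray_yellow: yellow sample tray, 140 mm (its x) by 100 mm (its y), fixed on the bench, floor 3 mm thick, rim 5 mm wide, its top 8 mm above the bench, with a small flat grip lug at each short end; origin at the centre of its underside. Two white circles are printed on its floor: the large one (66 mm across, for the dish) centred at x = +28 mm, y = 0, the small one (37 mm across, for the vial) centred at x = -42 mm, y = 0 in the tray's frame
- tray_blue: blue sample tray, 140 mm (its x) by 100 mm (its y), fixed on the bench, floor 3 mm thick, rim 5 mm wide, its top 8 mm above the bench, with a small flat grip lug at each short end; origin at the centre of its underside. Two white circles are printed on its floor: the large one (66 mm across, for the dish) centred at x = +28 mm, y = 0, the small one (37 mm across, for the vial) centred at x = -42 mm, y = 0 in the tray's frame
- rack: white vial rack, a fixed block 135 mm (its x) by 50 mm (its y) by 22 mm high with three round holes (31 mm wide, floor 6 mm above the bench) in a row along its x at -42, 0 and +42 mm; all three hold a vial, so that fingers fit only on the two long sides (+y and -y) of a vial, not between the vials; origin at the centre of its underside
- vial_red_center (a point): closed amber glass vial with a red cap, an upright cylinder 27 mm in diameter and 50 mm tall with a flat foot, about 35 g, standing loosely in one of the rack's holes (its top 34 mm above the top of the rack); this point is its centre, 25 mm above its foot, z axis up. To stay where it is
- vial_yellow_center (a point): closed amber glass vial with a yellow cap, an upright cylinder 27 mm in diameter and 50 mm tall with a flat foot, about 35 g, standing loosely in one of the rack's holes (its top 34 mm above the top of the rack); this point is its centre, 25 mm above its foot, z axis up. To stay where it is
- vial_blue_center (a point): closed amber glass vial with a blue cap, an upright cylinder 27 mm in diameter and 50 mm tall with a flat foot, about 35 g, standing loosely in one of the rack's holes (its top 34 mm above the top of the rack); this point is its centre, 25 mm above its foot, z axis up. To be moved

How it is judged:
On the way, in this order (a step that is already met when the one before it is completed fails the run):
1. all three dishes stand in the large circles of the trays of their own colours (x of dish_red_center in the frame of tray_red between 0.015 and 0.041 m and y of dish_red_center in the frame of tray_red between -0.013 and 0.013 m and z of dish_red_center in the frame of tray_red between 0.008 and 0.016 m and angle between each of dish_red_center, dish_yellow_center, dish_blue_center's own z axis and vertical below 0.12 rad and x of dish_yellow_center in the frame of tray_yellow between 0.015 and 0.041 m and y of dish_yellow_center in the frame of tray_yellow between -0.013 and 0.013 m and z of dish_yellow_center in the frame of tray_yellow between 0.008 and 0.016 m and x of dish_blue_center in the frame of tray_blue between 0.015 and 0.041 m and y of dish_blue_center in the frame of tray_blue between -0.013 and 0.013 m and z of dish_blue_center in the frame of tray_blue between 0.008 and 0.016 m), for 0.2 s.
2. the blue-capped vial stands in the small circle of the blue tray (x of vial_blue_center in the frame of tray_blue between -0.054 and -0.03 m and y of vial_blue_center in the frame of tray_blue between -0.012 and 0.012 m and z of vial_blue_center in the frame of tray_blue between 0.024 and 0.032 m and angle between vial_blue_center's own z axis and vertical below 0.12 rad), for 0.2 s.
At the end, for the whole second after the job is handed in: Each dish lies flat in the tray of its colour, within 13 mm (tray x and y) of the large circle's centre; the blue-capped vial stands on the blue tray within 12 mm of the small circle's centre; the other two vials stand in the rack within 12 mm of their start; all released and at rest (all of step 1 and all of step 2 and linear speed of each of dish_red, dish_yellow, dish_blue, vial_blue below 0.02 m/s and distance of each of vial_red_center, vial_yellow_center from where it was at the start of the episode below 0.012 m and angle between each of vial_red_center, vial_yellow_center's own z axis and vertical below 0.2 rad); the robot touches nothing.
It fails at once if a dish or the blue-capped vial is tipped by more than 0.5 rad (angle between any of dish_red_center, dish_yellow_center, dish_blue_center, vial_blue_center's own z axis and vertical above 0.5 rad).
It fails at once if a dish or the blue-capped vial is dropped or slammed down (over 0.6 m/s within about 25 mm of the surface it stands on) ((height (world z) of dish_red_center below 0.035 m and linear speed of dish_red above 0.6 m/s) or (height (world z) of dish_yellow_center below 0.035 m and linear speed of dish_yellow above 0.6 m/s) or (height (world z) of dish_blue_center below 0.035 m and linear speed of dish_blue above 0.6 m/s) or (height (world z) of vial_blue_center below 0.052 m and linear speed of vial_blue above 0.6 m/s)).
It fails at once if the red- or yellow-capped vial is pulled up, moved by more than 15 mm or tipped by more than 0.5 rad (distance of any of vial_red_center, vial_yellow_center from where it was at the start of the episode above 0.015 m or angle between any of vial_red_center, vial_yellow_center's own z axis and vertical above 0.5 rad).
It also fails if it takes over 112 s, if anything falls off the work surface, if the arm or the gripper's body presses on something with over 40 N, if the wrist force passes 120 N, or if a joint passes its speed limit or range.

## Working session

There is one attempt and no reset: what is moved stays moved. The work goes in short steps, Python scripts to look and compute and a shell command to move; the robot and the scene stay as the last step left them, time stands still between calls to the robot, and variables do not carry over. Pictures are saved under pics/ and viewed, and the job is handed in when it is done.

```bash
ls; mkdir -p pics; python3 - <<'E'
from workcell import robot, imaging
import cv2, numpy as np
print(robot.state(), robot.tips_ahead)
for n in ("scene","top","wrist"):
    im,d=imaging.get_image(n)
    cv2.imwrite(f"pics/{n}0.png",im[:,:,::-1]); np.save(f"pics/{n}0.npy",d)
    print(n,imaging.camera_info(n))
E
```

```text
pics
{'t': 0.0, 'joint_pos': array([-1.22773073,  0.60015139, -0.00253175,  1.6001131 ,  0.0017553 ,
        0.94291412, -0.07975031]), 'qvel': array([ 0.00012191,  0.00018717,  0.000441  ,  0.00098183,  0.00097247,
       -0.00043279,  0.00028933]), 'tau': array([-5.32251615e-04, -7.76459527e+01,  1.56496648e+00, -2.58018386e+01,
        1.24270079e-02,  9.02901054e-03,  1.89877341e-05]), 'ee_pos': array([0.29529515, 0.66163763, 0.23840412]), 'ee_rot': array([-1.08165872e-04,  2.08309804e-01,  9.78062574e-01, -7.84457704e-04]), 'wrist_force': array([-0.24079415,  0.14261824,  0.41780468]), 'moment': array([ 0.02300039,  0.04211479, -0.03986594]), 'finger_gap': 0.08552027987137528} 0.008
scene {'camera_matrix': array([[530.97033992,   0.        , 315.84714961],
       [  0.        , 530.97033992, 236.69090718],
       [  0.        ,   0.        ,   1.        ]]), 'R': array([[ 0.42914177,  0.90317876,  0.01026973],
       [ 0.64310088, -0.29754353, -0.70561257],
       [-0.6342386 ,  0.3094123 , -0.70852341]]), 't': array([-0.25984909, -0.29639281,  1.44777227])}
top {'camera_matrix'
[... 223 characters left out ...]
      [-9.92850263e-01,  4.03886998e-04, -1.19365792e-01],
       [ 1.19356555e-01,  1.62511763e-02, -9.92718445e-01]]), 't': array([0.01470123, 0.55233557, 1.01904338])}
wrist {'camera_matrix': array([[356.50158634,   0.        , 319.59047186],
       [  0.        , 356.50158634, 233.73713272],
       [  0.        ,   0.        ,   1.        ]]), 'mount': array([[ 5.53264585e-04, -9.50337560e-01, -3.11220526e-01,
         8.14112350e-02],
       [ 9.99999829e-01,  4.66348941e-04,  3.53689961e-04,
        -2.29249280e-04],
       [-1.90987492e-04, -3.11220669e-01,  9.50337655e-01,
        -1.34924975e-01],
       [ 0.00000000e+00,  0.00000000e+00,  0.00000000e+00,
         1.00000000e+00]])}
```

View pics/top0.png

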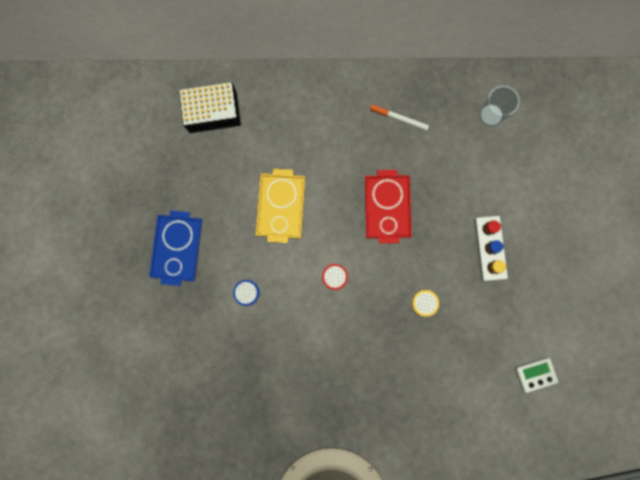

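View pics/scene0.png

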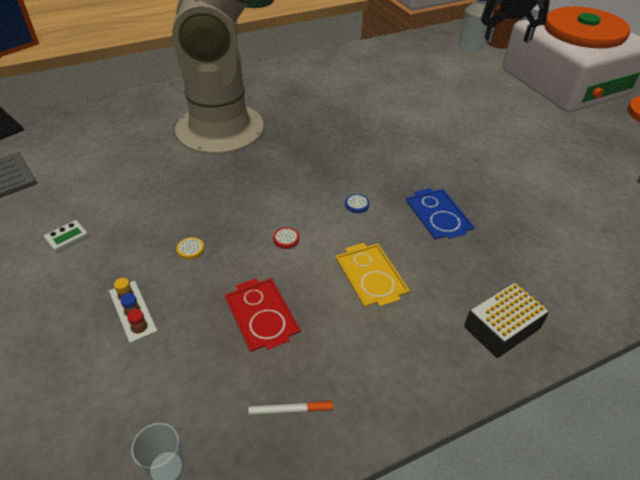

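View pics/wrist0.png

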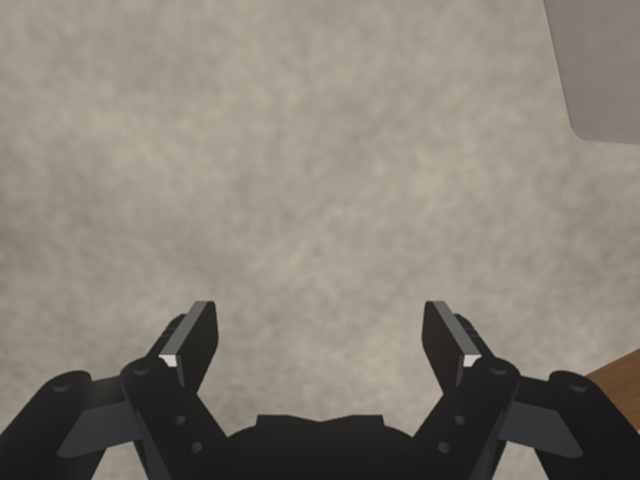

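The top view shows the blue, yellow and red trays at (176,248), (281,206) and (388,207). The dishes are at (246,292) blue, (335,276) red and (426,303) yellow, and the rack is at (492,248) with the blue vial in the middle. Next I'll measure these in both fixed views.

```bash
cat > h.py <<'E'
import numpy as np, cv2
from workcell import robot, imaging
from scipy.spatial.transform import Rotation as Rn
def ray(info,uv,z,R=None,t=None):
    K=info['camera_matrix']; R=info['R'] if R is None else R; t=info['t'] if t is None else t
    d=R.T@np.linalg.solve(K,[uv[0],uv[1],1.]); c=-R.T@t
    return c+d*(z-c[2])/d[2]
def hsv(im): return cv2.cvtColor(im,cv2.COLOR_RGB2HSV)
def masks(im):
    h=hsv(im); H,S,V=[h[...,i].astype(int) for i in range(3)]
    sat=(S>130)&(V>70)
    return dict(red=sat&((H<6)|(H>172)),yellow=sat&(H>15)&(H<32),blue=sat&(H>105)&(H<130)), (S<70)&(V>140)
def blobs(m,amin=20):
    cs,_=cv2.findContours(m.astype(np.uint8),cv2.RETR_EXTERNAL,cv2.CHAIN_APPROX_NONE)
    return sorted([c for c in cs if cv2.contourArea(c)>amin],key=lambda c:-cv2.contourArea(c))
def wristcam():
    s=robot.state(); i=imaging.camera_info('wrist'); q=s['ee_rot']
    T=np.eye(4);T[:3,:3]=Rn.from_quat([q[1],q[2],q[3],q[0]]).as_matrix();T[:3,3]=s['ee_pos']
    im,d=imaging.get_image('wrist')
    C=T@i['mount']; W=np.linalg.inv(C)
    return im,d,dict(camera_matrix=i['camera_matrix'],R=W[:3,:3],t=W[:3,3]),T
def go(x,y,z,yaw=None):
    "print the tool-frame shift to a world point, and turn to jaw direction yaw(deg) of the tool y axis (mod 180)"
    s=robot.state(); q=s['ee_rot']; R=Rn.from_quat([q[1],q[2],q[3],q[0]]).as_matrix()
    print('shift',np.round(R.T@(np.array([x,y,z])-s['ee_pos']),4), 'tooly deg',np.degrees(np.arctan2(R[1,1],R[0,1])).round(1),'tilt z',R[:,2].round(4),'q7',s['joint_pos'].round(2))
    if yaw is not None:
        cur=np.degrees(np.arctan2(R[1,1],R[0,1])); d=-(yaw-cur); print('turn',((d+90)%180-90).round(1))
E
python3 - <<'E'
from h import *
for n in("top","scene"):
    im=cv2.imread(f"pics/{n}0.png")[:,:,::-1].copy(); info=imaging.camera_info(n)
    M,w=masks(im)
    print('==',n)
    for c,m in M.items():
        for b in blobs(m,15):
            a=cv2.contourArea(b); x,y,ww,hh=cv2.boundingRect(b)
            if x>560 or y<100 : continue
            (u,v),ax,an=cv2.minAreaRect(b)
            e=cv2.fitEllipse(b)
            print(c,a,'rect',(round(u,1),round(v,1)),np.round(ax,1),round(an,1),'ell',np.round(e[0],1),np.round(e[1],1),'z3/8:',ray(info,(u,v),.008).round(4),'z18',ray(info,e[0],.018).round(4),'z56',ray(info,e[0],.056).round(4))
            if a>600:
                r=np.zeros(m.shape,np.uint8); cv2.drawContours(r,[b],-1,1,-1)
                inn=(r>0)&~m
                r2=cv2.erode(r,np.ones((5,5)))
                h=hsv(im); ww_=(r2>0)&(h[...,1]<120) if c!='yellow' else (r2>0)&(h[...,1]<150)
                for k in blobs(ww_,30):
                    el=cv2.fitEllipse(cv2.convexHull(k)); print('   circ',np.round(el[0],1),np.round(el[1],1),ray(info,el[0],.003).round(4))
E
```

```text
== top
red 2954.5 rect (387.7, 206.2) [73.1 45.6] 88.1 ell [387.8 206.3] [50.4 78.5] z3/8: [ 0.6305 -0.1242  0.008 ] z18 [ 0.6286 -0.1232  0.018 ] z56 [ 0.6213 -0.1189  0.056 ]
   circ [387.2 193.8] [29.6 30.6] [ 0.6595 -0.124   0.003 ]
   circ [388.1 224.9] [16.9 17.4] [ 0.5898 -0.1251  0.003 ]
red 483.5 rect (334.5, 276.5) [25. 25.] 90.0 ell [334.5 276.5] [24.8 25. ] z3/8: [ 0.476  -0.0069  0.008 ] z18 [ 0.4754 -0.0068  0.018 ] z56 [ 0.4737 -0.0067  0.056 ]
red 112.0 rect (493.0, 226.5) [12. 12.] 45.0 ell [493.  226.4] [10.9 13.3] z3/8: [ 0.5852 -0.353   0.008 ] z18 [ 0.5839 -0.3498  0.018 ] z56 [ 0.5783 -0.3373  0.056 ]
yellow 2913.5 rect (280.1, 205.3) [45.2 73. ] 4.2 ell [280.1 205.6] [49.9 78.5] z3/8: [0.6331 0.1132 0.008 ] z18 [0.6305 0.112  0.018 ] z56 [0.6232 0.1079 0.056 ]
   circ [281.2 193. ] [31.2 31.6] [0.6618 0.1117 0.003 ]
   circ [278.9 224.1] [18.5 18.6] [0.5919 0.1159 0.003 ]
yellow 518.5 rect (425.3, 302.9) [26.4 25.5] 26.6 ell [425.2 302.9] [25.5 26. ] z3/8: [ 0.4195 -0.2019  0.008 ] z18 [ 0.4196 -0.1998  0.018 ] z56 [ 0.4198 -0.1927  0.056 ]
yellow 129.0 rect (4
[... 2665 characters left out ...]
 [ 3.9 25.3] z3/8: [0.7878 0.3278 0.008 ] z18 [0.7929 0.3207 0.018 ] z56 [0.8132 0.2912 0.056 ]
blue 1921.0 rect (439.3, 213.0) [64.7 37.9] 52.6 ell [439.2 213.4] [38.9 66.5] z3/8: [0.5432 0.339  0.008 ] z18 [0.5524 0.3303 0.018 ] z56 [0.5841 0.3004 0.056 ]
   circ [444.8 221. ] [20.4 31.3] [0.5664 0.3389 0.003 ]
   circ [429.5 201.5] [10.8 17.2] [0.4962 0.3451 0.003 ]
blue 133.5 rect (127.5, 299.5) [12.7 14.1] 45.0 ell [127.7 299.5] [12.4 14.3] z3/8: [ 0.496  -0.3485  0.008 ] z18 [ 0.5051 -0.3476  0.018 ] z56 [ 0.5391 -0.3454  0.056 ]
blue 52.0 rect (356.3, 204.7) [23.3 13.5] 6.0 ell [356.9 201.7] [17.8 22.6] z3/8: [0.4394 0.1818 0.008 ] z18 [0.4406 0.1818 0.018 ] z56 [0.4776 0.1589 0.056 ]
```

```bash
python3 - <<'E'
from h import *
d=np.load('pics/wrist0.npy'); i=imaging.camera_info('wrist'); K=i['camera_matrix']
for uv in [(436,305),(428,310),(432,345),(205,305),(212,310),(470,362),(440,340)]:
    z=d[uv[1],uv[0]]; p=np.linalg.solve(K,[uv[0],uv[1],1])*z
    print(uv,z,(i['mount']@np.r_[p,1])[:3].round(4))
im=cv2.imread("pics/top0.png")[:,:,::-1].copy()
h=hsv(im); x=h[275:310,230:262]
m=((h[...,0]>95)&(h[...,0]<130)&(h[...,1]>70)); m[:275]=0;m[310:]=0;m[:,:230]=0;m[:,262:]=0
for b in blobs(m): 
    e=cv2.fitEllipse(cv2.convexHull(b)); print(e,ray(imaging.camera_info('top'),e[0],.018))
im=cv2.imread("pics/scene0.png")[:,:,::-1].copy(); h=hsv(im)
m=((h[...,0]>95)&(h[...,0]<130)&(h[...,1]>70)); m[:185]=0;m[220:]=0;m[:,:340]=0;m[:,375:]=0
for b in blobs(m): 
    e=cv2.fitEllipse(cv2.convexHull(b)); print(e,ray(imaging.camera_info('scene'),e[0],.018))
go(.44,.18,.22,85)
E
```

```text
(436, 305) 0.13876624 [ 0.0119  0.0451 -0.0117]
(428, 310) 0.13872051 [ 0.0101  0.042  -0.0123]
(432, 345) 0.1362955 [-0.0014  0.0428 -0.0186]
(205, 305) 0.13812618 [ 0.0122 -0.0446 -0.0122]
(212, 310) 0.14076976 [ 0.009  -0.0426 -0.0105]
(470, 362) 0.1098182 [ 0.0097  0.0462 -0.0429]
(440, 340) 0.12725595 [ 0.0058  0.0428 -0.0258]
((245.74655151367188, 292.40008544921875), (25.98783302307129, 26.466468811035156), 61.13626480102539) [0.44128902 0.18360068 0.018     ]
((356.679443359375, 202.92884826660156), (19.231185913085938, 24.753610610961914), 92.33496856689453) [0.44411409 0.17940955 0.018     ]
shift [-0.3284 -0.3809  0.0191] tooly deg 66.0 tilt z [-4.0e-04 -1.2e-03 -1.0e+00] q7 [-1.23  0.6  -0.    1.6   0.    0.94 -0.08]
turn -19.0
```

```bash
python3 -m pendant '[[[-0.03,-0.035,0,-2],[-0.06,-0.07,0,-5],[-0.09,-0.105,0,-8],[-0.12,-0.14,0,-11],[-0.15,-0.175,0,-14],[-0.18,-0.21,0.01,-17],[-0.21,-0.245,0.01,-19],[-0.24,-0.28,0.02,-19]]]' 1; python3 -c "
from h import *
go(.442,.182,.17,85)"
```

```text
t: 0.95
ee_pos: [0.401, 0.3067, 0.2195]
ee_rot: [0.0, 0.043, 0.999, -0.0]
wrist_force: [1.3, 1.1, 0.2]
finger_gap: 0.0853
shift [-0.0516 -0.1207  0.0496] tooly deg 85.0 tilt z [ 9.e-04 -1.e-04 -1.e+00] q7 [-0.69  0.37 -0.1   2.11  0.06  0.66  0.66]
turn 0.0
```

```bash
python3 -m pendant '[[[-0.013,-0.03,0.01,0],[-0.026,-0.06,0.025,0],[-0.04,-0.09,0.04,0],[-0.052,-0.121,0.05,0],[-0.052,-0.121,0.05,0],[-0.052,-0.121,0.05,0]]]'; cat > dish.py <<'E'
from h import *
import sys
c=sys.argv[1]; tag=sys.argv[2]
im,d,info,T=wristcam()
h=hsv(im); H,S,V=[h[...,i].astype(int) for i in range(3)]
hm={'red':(H<7)|(H>170),'yellow':(H>15)&(H<34),'blue':(H>95)&(H<130)}[c]&(S>90)&(V>50)
for b in blobs(hm,800)[:2]:
    e=cv2.fitEllipse(cv2.convexHull(b)); p=ray(info,e[0],.018)
    f=info['camera_matrix'][0,0]; zc=(info['R']@p+info['t'])[2]
    print('ell',np.round(e[0],1),np.round(e[1],1),'diam mm',round(max(e[1])*zc/f*1000,1),'pos',p.round(4),'depth',d[int(e[0][1]),int(e[0][0])],'zc',zc.round(4))
    cv2.ellipse(im,e,(0,255,0),1)
cv2.imwrite(f'pics/{tag}.png',im[:,:,::-1])
E
python3 dish.py blue b1
```

```text
t: 1.55
ee_pos: [0.4425, 0.1811, 0.1694]
ee_rot: [0.0, 0.044, 0.999, -0.0]
wrist_force: [0.1, 0.8, 0.0]
finger_gap: 0.0854
ell [512.6 281.1] [134.6 163.7] diam mm 144.7 pos [0.5138 0.3463 0.018 ] depth 0.33091724 zc 0.3151
ell [322.9 213.9] [65.2 66.4] diam mm 55.1 pos [0.4379 0.1846 0.018 ] depth 0.29561758 zc 0.2959
```

View pics/b1.png

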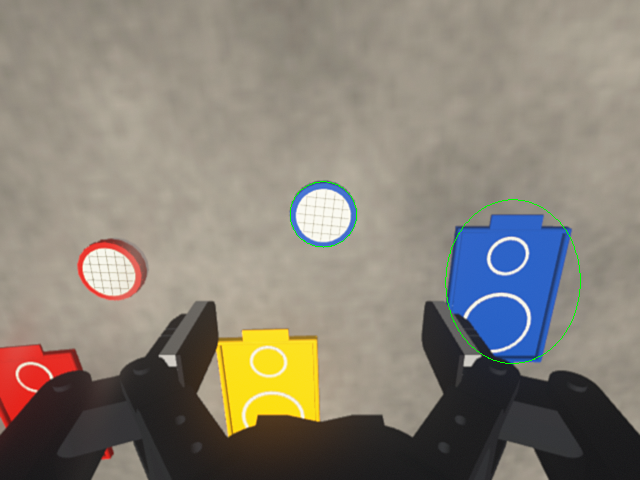

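The wrist view shows the blue dish at (323,214), 55 mm across, at about (0.440, 0.184). The three views agree to within 4 mm. Next I descend and grip.

```bash
python3 -c "
from h import *
go(.440,.1835,.010,85)"
```

```text
shift [0.0027 0.0011 0.1596] tooly deg 85.0 tilt z [ 9.e-04  3.e-04 -1.e+00] q7 [-0.45  0.42 -0.09  2.22  0.07  0.51  0.9 ]
turn 0.0
```

```bash
python3 -m pendant '[[[0.002,0.002,0.04,0],[0.003,0.002,0.075,0],[0.003,0.002,0.105,0],[0.003,0.002,0.13,0],[0.003,0.002,0.148,0],[0.003,0.002,0.158,0],[0.003,0.002,0.158,0]]]' && python3 -m pendant '[[[0,0,0,0],[0,0,0,0],[0,0,0,0],[0,0,0,0],[0,0,0,0],[0,0,0,0]]]' -1
```

```text
t: 2.3
ee_pos: [0.4392, 0.1854, 0.0108]
ee_rot: [-0.0, 0.043, 0.999, -0.0]
wrist_force: [0.9, 0.5, -0.1]
finger_gap: 0.0857
t: 2.9
ee_pos: [0.4396, 0.1858, 0.0122]
ee_rot: [0.001, 0.043, 0.999, 0.001]
wrist_force: [-1.5, 0.3, 7.8]
finger_gap: 0.0535
```

```bash
python3 -m pendant '[[[0,0,-0.002,0],[0,0,-0.005,0],[0,0,-0.01,0],[0,0,-0.01,0]]]'; python3 - <<'E'
from h import *
im,d,info,T=wristcam(); cv2.imwrite('pics/b2.png',im[:,:,::-1])
E
```

```text
t: 3.3
ee_pos: [0.44, 0.1859, 0.023]
ee_rot: [0.001, 0.043, 0.999, 0.001]
wrist_force: [0.7, -0.5, -0.6]
finger_gap: 0.053
```

View pics/b2.png

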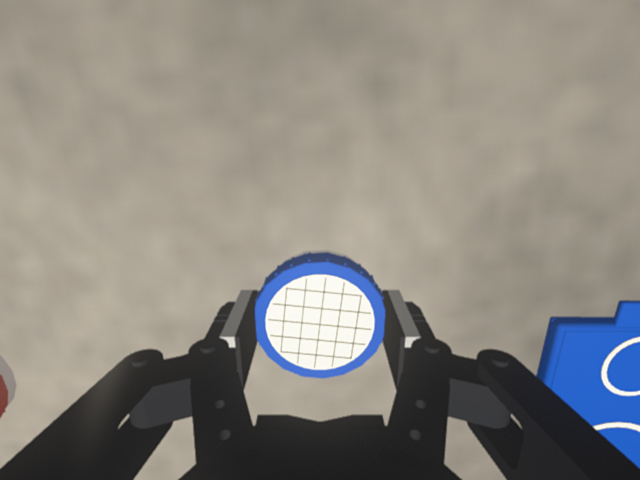

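```bash
cat > held.py <<'E'
from h import *
import sys
im,d,info,T=wristcam()
K=info['camera_matrix']; C=imaging.camera_info('wrist')['mount']
def P(u,v):
    z=float(d[v,u]); p=np.linalg.solve(K,[u,v,1.])*z; q=C@np.r_[p,1]; return q[:3].round(4),(T@q)[:3].round(4)
for uv in [(320,320),(290,300),(350,300),(290,350),(350,350),(245,300),(395,300),(250,295),(390,295)]: print(uv,*P(*uv))
E
python3 held.py
```

```text
(320, 320) [ 0.0023  0.0005 -0.007 ] [0.4377 0.1866 0.0297]
(290, 300) [ 0.0111 -0.0116 -0.0064] [0.4278 0.1752 0.029 ]
(350, 300) [ 0.0112  0.0126 -0.0065] [0.4298 0.1994 0.0292]
(290, 350) [-0.013  -0.0123 -0.006 ] [0.4518 0.1725 0.0287]
(350, 350) [-0.0126  0.0132 -0.0064] [0.4536 0.198  0.0291]
(245, 300) [ 0.0123 -0.0293 -0.0085] [0.4252 0.1577 0.0311]
(395, 300) [ 0.0124  0.0302 -0.0087] [0.4301 0.2171 0.0314]
(250, 295) [ 0.0123 -0.0281 -0.0044] [0.4252 0.1589 0.027 ]
(390, 295) [ 0.0127  0.0289 -0.005 ] [0.4297 0.2158 0.0277]
```

```bash
python3 -c "
from h import *
go(.569,.340,.08,85);go(.569,.340,.016,85)"
```

```text
shift [-0.1157  0.1647 -0.0571] tooly deg 85.1 tilt z [ 0.0017  0.0015 -1.    ] q7 [-0.5   0.7  -0.03  2.31  0.14  0.13  0.83]
turn 0.1
shift [-0.1156  0.1646  0.0069] tooly deg 85.1 tilt z [ 0.0017  0.0015 -1.    ] q7 [-0.5   0.7  -0.03  2.31  0.14  0.13  0.83]
turn 0.1
```

```bash
python3 -m pendant '[[[-0.005,0.005,-0.03,0],[-0.02,0.03,-0.05,0],[-0.04,0.06,-0.057,0],[-0.065,0.09,-0.057,0],[-0.09,0.125,-0.057,0],[-0.11,0.155,-0.057,0],[-0.116,0.165,-0.057,0],[-0.116,0.165,-0.057,0]]]'; python3 - <<'E'
from h import *
im,d,info,T=wristcam(); cv2.imwrite('pics/b3.png',im[:,:,::-1])
go(.569,.340,.016,85)
E
```

```text
t: 4.2
ee_pos: [0.5694, 0.3417, 0.0792]
ee_rot: [0.001, 0.042, 0.999, 0.001]
wrist_force: [-0.0, -1.3, -1.0]
finger_gap: 0.0537
shift [-0.0004  0.0002  0.0631] tooly deg 85.1 tilt z [ 4.e-04  4.e-04 -1.e+00] q7 [-0.58  0.72 -0.06  1.86  0.08  0.57  0.79]
turn 0.1
```

View pics/b3.png

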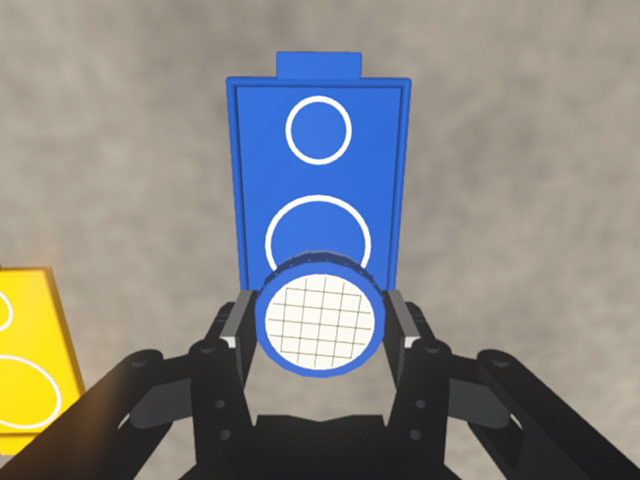

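Aligned well: the circle's centre column is 318 and the dish's is 320. I'll cross-check the small circle through the wrist camera, then descend.

```bash
python3 - <<'E'
from h import *
im,d,info,T=wristcam()
print(ray(info,(318.5,130),.003),ray(info,(318,240),.003))
go(.568,.340,.0155,85)
E
python3 -m pendant '[[[0,0,0.02,0],[0,0,0.035,0],[0,0,0.048,0],[0,0,0.056,0],[0,0,0.060,0],[0,0,0.062,0],[0,0,0.063,0]]]'
```

```text
[0.49446922 0.34585525 0.003     ] [0.5604143  0.33990338 0.003     ]
shift [0.0003 0.0011 0.0637] tooly deg 85.1 tilt z [ 0.e+00 -3.e-04 -1.e+00] q7 [-0.58  0.71 -0.06  1.86  0.08  0.57  0.79]
turn 0.1
t: 5.0
ee_pos: [0.5684, 0.3389, 0.0163]
ee_rot: [0.0, 0.043, 0.999, -0.0]
wrist_force: [0.6, 0.7, -0.6]
finger_gap: 0.0535
```

```bash
python3 -m pendant '[[[0,0,0.001,0],[0,0,0.002,0],[0,0,0.002,0]]]'; python3 -m pendant '[[[0,0,0,0],[0,0,0,0],[0,0,-0.002,0],[0,0,-0.002,0]]]' 0.6;  python3 -m pendant '[[[0,0,-0.01,0],[0,0,-0.03,0],[0,0,-0.06,0],[0,0,-0.1,0],[0,0,-0.12,0],[0,0,-0.12,0]]]' 1; python3 dish.py blue b4
```

```text
t: 5.3
ee_pos: [0.5686, 0.3391, 0.0153]
ee_rot: [0.001, 0.043, 0.999, 0.0]
wrist_force: [-2.4, -0.1, 5.0]
finger_gap: 0.0535
t: 5.7
ee_pos: [0.5688, 0.3392, 0.0176]
ee_rot: [0.001, 0.043, 0.999, 0.0]
wrist_force: [-0.6, 0.1, 0.5]
finger_gap: 0.0685
t: 6.3
ee_pos: [0.5702, 0.3401, 0.1417]
ee_rot: [0.003, 0.043, 0.999, 0.002]
wrist_force: [0.4, -0.3, 0.2]
finger_gap: 0.0855
ell [319.  169.6] [170.7 250.3] diam mm 180.3 pos [0.5258 0.3444 0.018 ] depth 0.27049166 zc 0.2568
```

View pics/b4.png

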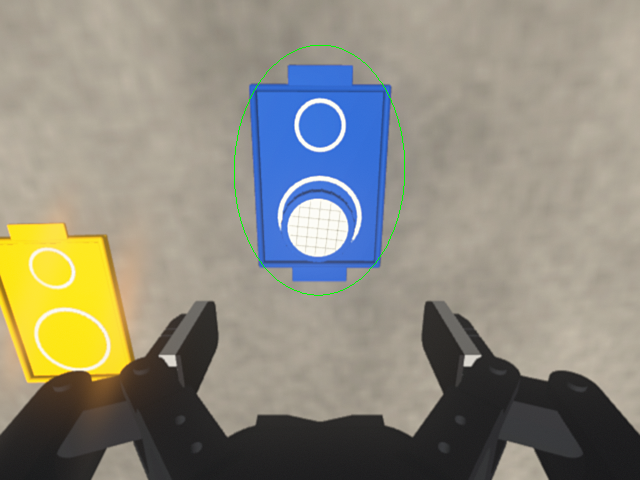

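```bash
python3 - <<'E'
from h import *
im,d,info,T=wristcam()
a=ray(info,(320,125),.003); b=ray(info,(318,227),.021); print(a,b,np.linalg.norm((b-a)[:2]))
go(.476,-.008,.15,88)
E
```

```text
[0.49444168 0.34704868 0.003     ] [0.56623559 0.33937143 0.021     ] 0.07220322741301828
shift [ 0.0626 -0.3538 -0.0123] tooly deg 85.1 tilt z [ 0.0023  0.0012 -1.    ] q7 [-0.58  0.64 -0.07  1.83  0.07  0.67  0.8 ]
turn -2.9
```

```bash
python3 -m pendant '[[[0.008,-0.045,-0.005,-1],[0.016,-0.09,-0.01,-2],[0.024,-0.135,-0.012,-3],[0.032,-0.18,-0.012,-4],[0.04,-0.225,-0.012,-5],[0.048,-0.27,-0.012,-6],[0.056,-0.315,-0.012,-6],[0.062,-0.354,-0.012,-6]]]'; python3 -m pendant '[[[0,0,0,0],[0,0,0,0]]]'; python3 dish.py red r1; python3 -c "
from h import *
go(.476,-.008,.011,91)"
```

```text
t: 7.2
ee_pos: [0.4747, -0.0105, 0.1487]
ee_rot: [-0.0, -0.009, 1.0, 0.0]
wrist_force: [1.5, -0.8, 0.1]
finger_gap: 0.0855
t: 7.4
ee_pos: [0.4739, -0.0114, 0.1479]
ee_rot: [-0.001, -0.008, 1.0, 0.0]
wrist_force: [-0.3, -0.2, 1.6]
finger_gap: 0.0855
ell [324.9 225.2] [70.4 72.4] diam mm 56.2 pos [ 0.472  -0.0067  0.018 ] depth 0.27554864 zc 0.2765
ell [231.7 372. ] [ 53.2 141.7] diam mm 126.7 pos [ 0.6102 -0.0871  0.018 ] depth 0.33788046 zc 0.3188
shift [-0.0016  0.002   0.1371] tooly deg 91.0 tilt z [-0.0013  0.0012 -1.    ] q7 [ 0.01  0.45 -0.15  2.24  0.15  0.46  1.34]
turn 0.0
```

View pics/r1.png

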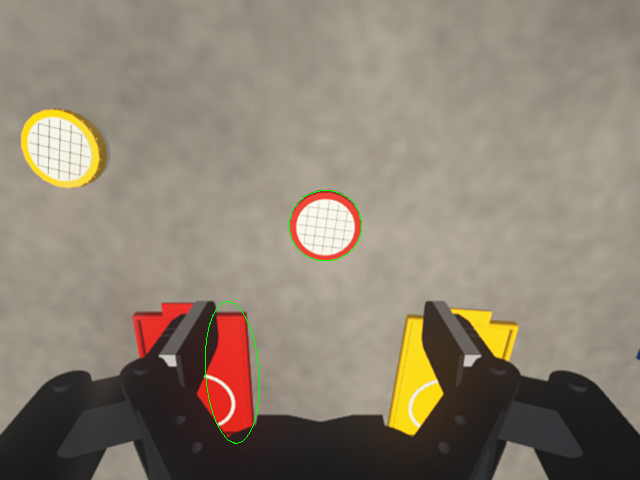

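```bash
python3 -m pendant '[[[0.001,0.002,0.035,0],[0.002,0.003,0.07,0],[0.002,0.003,0.098,0],[0.002,0.003,0.118,0],[0.002,0.003,0.131,0],[0.002,0.003,0.136,0],[0.002,0.003,0.136,0]]]' && python3 -m pendant '[[[0,0,0,0],[0,0,0,0],[0,0,0,0],[0,0,0,0],[0,0,-0.005,0],[0,0,-0.01,0],[0,0,-0.01,0]]]' -1; python3 held.py | head -5; python3 -c "
from h import *
go(.659,-.125,.08,91);print(robot.state()['joint_pos'].round(3))"
```

```text
t: 8.15
ee_pos: [0.4723, -0.0049, 0.0108]
ee_rot: [-0.002, -0.011, 1.0, 0.001]
wrist_force: [0.1, -0.1, 0.5]
finger_gap: 0.0857
t: 8.85
ee_pos: [0.4727, -0.0051, 0.0217]
ee_rot: [-0.001, -0.011, 1.0, 0.001]
wrist_force: [0.5, 0.2, -0.8]
finger_gap: 0.0539
(320, 320) [ 0.0033  0.0006 -0.0087] [ 0.4694 -0.0045  0.0304]
(290, 300) [ 0.0112 -0.0115 -0.0067] [ 0.4617 -0.0168  0.0283]
(350, 300) [ 0.0113  0.0127 -0.0067] [0.4612 0.0074 0.0284]
(290, 350) [-0.0125 -0.0121 -0.0066] [ 0.4855 -0.0169  0.0282]
(350, 350) [-0.0127  0.0134 -0.0064] [0.4851 0.0086 0.0281]
shift [-0.1836 -0.1237 -0.0592] tooly deg 91.2 tilt z [-0.002   0.0018 -1.    ] q7 [-0.07  0.7  -0.06  2.32  0.26  0.13  1.22]
turn 0.2
[-0.069  0.697 -0.056  2.318  0.261  0.133  1.221]
```

```bash
python3 -m pendant '[[[-0.01,-0.005,-0.035,0],[-0.035,-0.025,-0.055,0],[-0.07,-0.048,-0.059,0],[-0.105,-0.071,-0.059,0],[-0.14,-0.094,-0.059,0],[-0.17,-0.115,-0.059,0],[-0.184,-0.124,-0.059,0],[-0.184,-0.124,-0.059,0]]]'; python3 - <<'E'
from h import *
im,d,info,T=wristcam(); cv2.imwrite('pics/r3.png',im[:,:,::-1])
go(.659,-.125,.015,91)
h=hsv(im); m=(h[...,1]<110)&(h[...,2]>130); m[300:]=0
for b in blobs(m,200):
    e=cv2.fitEllipse(b); print(np.round(e[0],1),np.round(e[1],1),ray(info,e[0],.003).round(4))
E
```

```text
t: 9.7
ee_pos: [0.6608, -0.1276, 0.0793]
ee_rot: [-0.0, -0.009, 1.0, 0.001]
wrist_force: [0.0, 0.1, -0.2]
finger_gap: 0.0536
shift [0.     0.0009 0.0641] tooly deg 91.1 tilt z [-0.0027  0.002  -1.    ] q7 [ 0.24  0.73 -0.21  1.83  0.24  0.61  1.47]
turn 0.1
[309.1 149.1] [325.1 793.7] [ 0.5972 -0.1343  0.003 ]
[325.8 131.1] [65.  67.7] [ 0.587  -0.1248  0.003 ]
[319.7 289.7] [23.  97.5] [ 0.6873 -0.1264  0.003 ]
[324.7 245.3] [ 94.2 100.8] [ 0.6562 -0.1239  0.003 ]
```

View pics/r3.png

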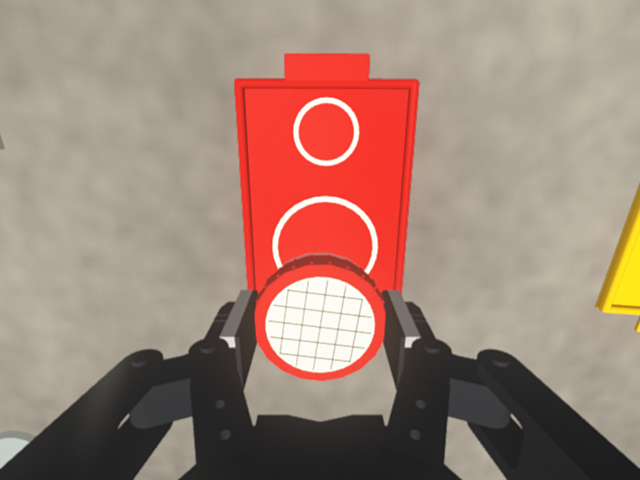

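```bash
python3 -m pendant '[[[0,0.001,0.02,0],[0,0.001,0.035,0],[0,0.001,0.048,0],[0,0.001,0.056,0],[0,0.001,0.060,0],[0,0.001,0.063,0],[0,0.001,0.065,0],[0,0.001,0.065,0]]]';  python3 -m pendant '[[[0,0,0,0],[0,0,0,0],[0,0,-0.002,0],[0,0,-0.002,0]]]' 0.6;  python3 -m pendant '[[[0,0,-0.01,0],[0,0,-0.03,0],[0,0,-0.06,0],[0,0,-0.1,0],[0,0,-0.12,0],[0,0,-0.12,0]]]' 1; python3 - <<'E'
from h import *
im,d,info,T=wristcam(); cv2.imwrite('pics/r4.png',im[:,:,::-1])
h=hsv(im); m=(h[...,1]<110)&(h[...,2]>150); m[300:]=0
for b in blobs(m,200):
    e=cv2.fitEllipse(b); print(np.round(e[0],1),np.round(e[1],1),ray(info,e[0],.003).round(4),ray(info,e[0],.021).round(4))
go(.421,-.2016,.15,86.5)
E
```

```text
t: 10.55
ee_pos: [0.6593, -0.1249, 0.0148]
ee_rot: [-0.001, -0.01, 1.0, 0.001]
wrist_force: [-0.3, 0.0, 1.2]
finger_gap: 0.0531
t: 10.95
ee_pos: [0.6596, -0.125, 0.0171]
ee_rot: [-0.001, -0.01, 1.0, 0.001]
wrist_force: [-0.8, 0.3, 0.5]
finger_gap: 0.0682
t: 11.55
ee_pos: [0.6615, -0.1255, 0.1414]
ee_rot: [0.002, -0.01, 1.0, 0.0]
wrist_force: [0.7, -0.5, -0.2]
finger_gap: 0.0853
[322.5 150.6] [351.4 734.4] [ 0.6047 -0.1238  0.003 ] [ 0.6031 -0.124   0.021 ]
[615.3 225.3] [67.5 87.8] [0.6586 0.1122 0.003 ] [0.6534 0.0964 0.021 ]
shift [ 0.2409 -0.0715 -0.0112] tooly deg 91.1 tilt z [ 0.0021  0.0011 -1.    ] q7 [ 0.25  0.66 -0.23  1.8   0.22  0.71  1.49]
turn 4.6
```

View pics/r4.png

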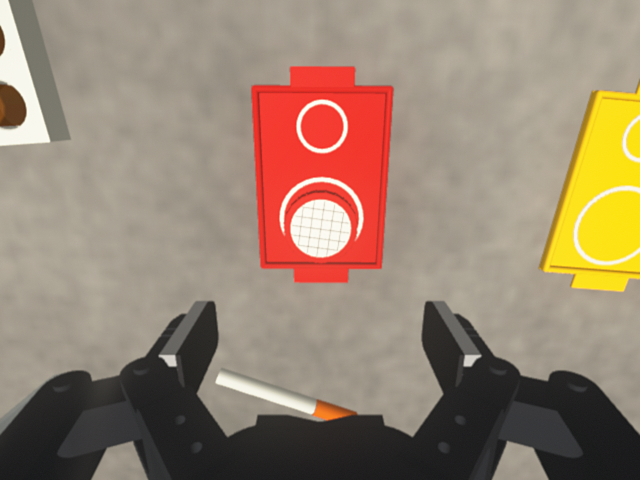

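```bash
python3 -m pendant '[[[0.035,-0.01,-0.005,1],[0.075,-0.02,-0.011,2],[0.115,-0.032,-0.011,3],[0.155,-0.045,-0.011,4.5],[0.19,-0.056,-0.011,4.5],[0.22,-0.066,-0.011,4.5],[0.241,-0.072,-0.011,4.5],[0.241,-0.072,-0.011,4.5]]]'; python3 -m pendant '[[[0,0,0,0],[0,0,0,0]]]'; python3 dish.py yellow y1; python3 -c "
from h import *
go(.421,-.2016,.0105,86.5)"
```

```text
t: 12.4
ee_pos: [0.4169, -0.2028, 0.1491]
ee_rot: [-0.001, 0.031, 1.0, 0.001]
wrist_force: [0.1, -0.0, 0.2]
finger_gap: 0.0851
t: 12.6
ee_pos: [0.4171, -0.2026, 0.1487]
ee_rot: [-0.001, 0.031, 1.0, 0.001]
wrist_force: [-0.0, -0.1, 0.1]
finger_gap: 0.0855
ell [321.9 225.8] [70.8 72.3] diam mm 56.3 pos [ 0.416  -0.2001  0.018 ] depth 0.27563995 zc 0.2775
ell [627.3 381.5] [44.  71.1] diam mm 64.6 pos [0.5805 0.068  0.018 ] depth 0.3406661 zc 0.3237
shift [-0.0038  0.0009  0.1383] tooly deg 86.5 tilt z [-0.0023  0.0019 -1.    ] q7 [ 0.5   0.45 -0.23  2.26  0.22  0.46  1.6 ]
turn -0.0
```

View pics/y1.png

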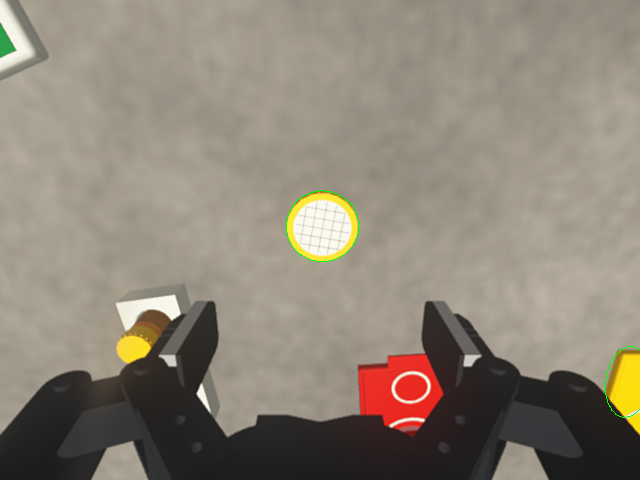

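```bash
python3 -m pendant '[[[0,0.001,0.035,0],[-0.001,0.002,0.07,0],[-0.001,0.002,0.098,0],[-0.001,0.002,0.118,0],[-0.001,0.002,0.132,0],[-0.001,0.002,0.138,0],[-0.001,0.002,0.138,0]]]'; python3 -c "
from h import *
go(.4175,-.2005,.0105,86.5)"
```

```text
t: 13.35
ee_pos: [0.4188, -0.1997, 0.0096]
ee_rot: [-0.002, 0.03, 1.0, 0.001]
wrist_force: [0.8, 0.1, -0.3]
finger_gap: 0.0856
shift [ 0.0013 -0.0009 -0.0009] tooly deg 86.6 tilt z [-0.0033  0.0026 -1.    ] q7 [ 0.39  0.72 -0.09  2.34  0.6   0.11  1.23]
turn 0.1
```

```bash
python3 -m pendant '[[[0,0,-0.001,0],[0,0,-0.001,0],[0,0,-0.001,0],[0,0,-0.001,0],[0,0,-0.005,0],[0,0,-0.01,0],[0,0,-0.01,0]]]' -1; python3 held.py | head -5; python3 -c "
from h import *
go(.661,.111,.09,86.5)"
```

```text
t: 14.05
ee_pos: [0.4192, -0.1999, 0.0204]
ee_rot: [-0.001, 0.03, 1.0, 0.001]
wrist_force: [0.5, 0.2, -1.1]
finger_gap: 0.0535
(320, 320) [ 0.0022  0.0005 -0.0068] [ 0.417  -0.1993  0.0273]
(290, 300) [ 0.0115 -0.0115 -0.0071] [ 0.407  -0.2108  0.0275]
(350, 300) [ 0.0118  0.0125 -0.0077] [ 0.4081 -0.1867  0.0281]
(290, 350) [-0.0123 -0.0122 -0.007 ] [ 0.4307 -0.2128  0.0273]
(350, 350) [-0.0116  0.0131 -0.0079] [ 0.4315 -0.1875  0.0283]
shift [-0.2227  0.325  -0.0697] tooly deg 86.6 tilt z [-0.0023  0.0024 -1.    ] q7 [ 0.41  0.7  -0.12  2.33  0.59  0.14  1.24]
turn 0.1
```

```bash
python3 -m pendant '[[[-0.005,0.005,-0.04,0],[-0.02,0.03,-0.065,0],[-0.045,0.065,-0.07,0],[-0.07,0.1,-0.07,0],[-0.095,0.138,-0.07,0],[-0.12,0.175,-0.07,0],[-0.145,0.21,-0.07,0],[-0.17,0.248,-0.07,0]]]'; python3 -c "
from h import *
go(.661,.111,.08,86.5)"
```

```text
t: 14.9
ee_pos: [0.6045, 0.0384, 0.0902]
ee_rot: [-0.001, 0.03, 1.0, 0.001]
wrist_force: [0.5, -1.1, -0.1]
finger_gap: 0.0538
shift [-0.0521  0.0759  0.0102] tooly deg 86.5 tilt z [-0.0029  0.0022 -1.    ] q7 [ 0.06  0.67 -0.32  1.98  0.37  0.55  0.99]
turn 0.0
```

```bash
python3 -m pendant '[[[-0.025,0.036,0.005,0],[-0.045,0.066,0.01,0],[-0.052,0.076,0.01,0],[-0.052,0.076,0.01,0]]]'; python3 - <<'E'
from h import *
im,d,info,T=wristcam(); cv2.imwrite('pics/y3.png',im[:,:,::-1])
h=hsv(im); m=(h[...,1]<110)&(h[...,2]>130); m[300:]=0
for b in blobs(m,200):
    e=cv2.fitEllipse(b); print(np.round(e[0],1),np.round(e[1],1),ray(info,e[0],.003).round(4))
go(.661,.111,.0135,86.5)
E
```

```text
t: 15.3
ee_pos: [0.6612, 0.1132, 0.0796]
ee_rot: [-0.002, 0.029, 1.0, 0.002]
wrist_force: [-0.4, 0.1, -1.4]
finger_gap: 0.0536
[332.2 147.6] [331.2 767.9] [0.5969 0.1249 0.003 ]
[316.4 134.9] [64.  66.7] [0.5894 0.1162 0.003 ]
[319.7 287.4] [ 28.7 105.6] [0.6859 0.1125 0.003 ]
[316.2 248.4] [ 93.7 100.2] [0.6585 0.1118 0.003 ]
shift [-0.001  -0.      0.0661] tooly deg 86.6 tilt z [-0.0042  0.0017 -1.    ] q7 [-0.05  0.74 -0.31  1.83  0.35  0.63  0.94]
turn 0.1
```

View pics/y3.png

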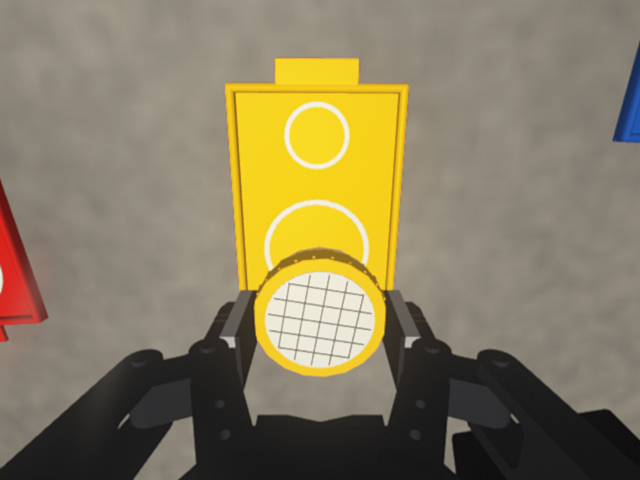

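```bash
python3 -m pendant '[[[0,-0.001,0.02,0],[0,-0.001,0.035,0],[0,-0.001,0.048,0],[0,-0.001,0.056,0],[0,-0.001,0.060,0],[0,-0.001,0.063,0],[0,-0.001,0.065,0],[0,-0.001,0.065,0]]]';  python3 -m pendant '[[[0,0,0,0],[0,0,0,0],[0,0,-0.002,0],[0,0,-0.002,0]]]' 0.6;  python3 -m pendant '[[[0,0,-0.01,0],[0,0,-0.03,0],[0,0,-0.06,0],[0,0,-0.1,0],[0,0,-0.12,0],[0,0,-0.12,0]]]' 1; python3 - <<'E'
from h import *
im,d,info,T=wristcam(); cv2.imwrite('pics/y4.png',im[:,:,::-1])
im,d=imaging.get_image('top'); cv2.imwrite('pics/top4.png',im[:,:,::-1])
im,d=imaging.get_image('scene'); cv2.imwrite('pics/scene4.png',im[:,:,::-1])
E
```

```text
t: 16.15
ee_pos: [0.6602, 0.1102, 0.0149]
ee_rot: [-0.002, 0.03, 1.0, 0.001]
wrist_force: [0.5, 0.6, -1.0]
finger_gap: 0.0535
t: 16.55
ee_pos: [0.6604, 0.1103, 0.0173]
ee_rot: [-0.002, 0.03, 1.0, 0.001]
wrist_force: [0.1, -0.4, -0.9]
finger_gap: 0.0682
t: 17.15
ee_pos: [0.6626, 0.1105, 0.1416]
ee_rot: [0.001, 0.03, 1.0, 0.002]
wrist_force: [-0.1, 1.2, 0.2]
finger_gap: 0.0854
```

View pics/y4.png

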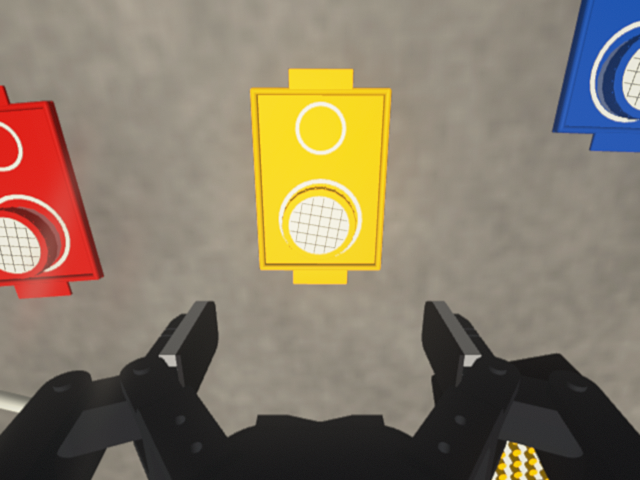

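View pics/top4.png

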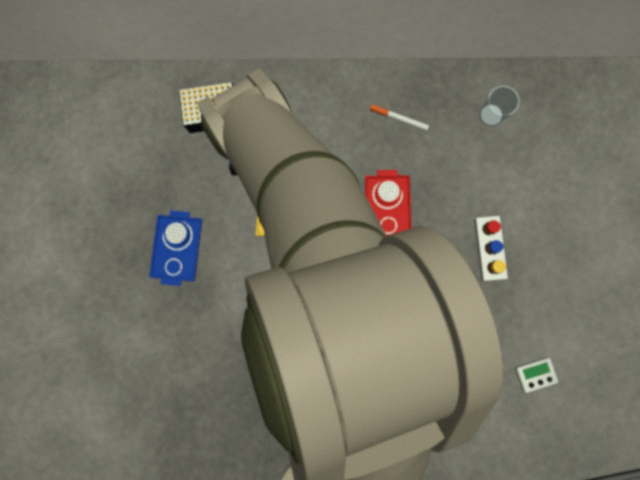

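View pics/scene4.png

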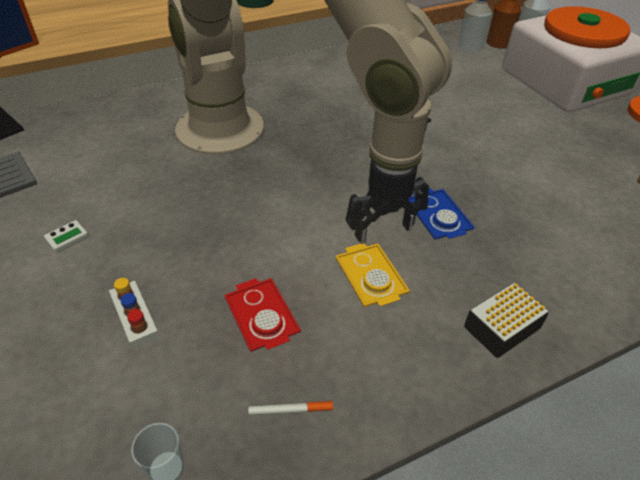

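All three dishes sit inside their large circles in the wrist, top and scene views. Next is the vial.

```bash
python3 -c "
from h import *
go(.536,-.343,.19,94.6)"
```

```text
shift [ 0.0973 -0.4593 -0.0532] tooly deg 86.6 tilt z [-0.0035  0.0017 -1.    ] q7 [-0.03  0.67 -0.35  1.8   0.32  0.73  0.97]
turn -8.0
```

```bash
python3 -m pendant '[[[0.01,-0.045,-0.02,-1],[0.02,-0.09,-0.04,-2],[0.03,-0.135,-0.053,-3],[0.04,-0.18,-0.053,-4],[0.05,-0.225,-0.053,-5],[0.06,-0.27,-0.053,-6],[0.07,-0.315,-0.053,-7],[0.078,-0.36,-0.053,-8]]]'; python3 -c "
from h import *
go(.536,-.343,.19,94.6)"
```

```text
t: 18.1
ee_pos: [0.5596, -0.2465, 0.1885]
ee_rot: [-0.003, -0.04, 0.999, 0.001]
wrist_force: [0.8, -0.1, 0.8]
finger_gap: 0.0852
shift [ 0.0313 -0.0942 -0.0016] tooly deg 94.6 tilt z [-0.0059  0.0026 -1.    ] q7 [ 0.62  0.56 -0.44  1.89  0.33  0.77  1.65]
turn 0.0
```

```bash
python3 -m pendant '[[[0.012,-0.04,-0.002,0],[0.025,-0.075,-0.002,0],[0.031,-0.094,-0.002,0],[0.031,-0.094,-0.002,0],[0.031,-0.094,-0.002,0]]]'; cat > vial.py <<'E'
from h import *
import sys
im,d,info,T=wristcam()
h=hsv(im); H,S,V=[h[...,i].astype(int) for i in range(3)]
for c,hm in dict(red=(H<5)|(H>172),yellow=(H>18)&(H<34),blue=(H>100)&(H<130)).items():
    for b in blobs(hm&(S>130)&(V>90),150)[:3]:
        e=cv2.fitEllipse(cv2.convexHull(b)); p=ray(info,e[0],.056); zc=(info['R']@p+info['t'])[2]
        print(c,np.round(e[0],1),np.round(e[1],1),'mm',np.round(np.array(e[1])*zc/info['camera_matrix'][0,0]*1e3,1),p.round(4),'depth',d[int(e[0][1]),int(e[0][0])].round(4),zc.round(4))
m=(S<40)&(V>180)
for b in blobs(m,1500)[:2]: print('rack',cv2.minAreaRect(b))
cv2.imwrite(f'pics/{sys.argv[1]}.png',im[:,:,::-1])
E
python3 vial.py v1
```

```text
t: 18.6
ee_pos: [0.5358, -0.3423, 0.1892]
ee_rot: [-0.004, -0.04, 0.999, 0.002]
wrist_force: [-0.1, 0.4, 0.3]
finger_gap: 0.0851
red [537.  305.2] [132.4 141.8] mm [112.3 120.4] [ 0.5902 -0.1515  0.056 ] depth 0.3612 0.3026
red [317.6 272.4] [31.9 34.2] mm [26.2 28. ] [ 0.5746 -0.3395  0.056 ] depth 0.2928 0.2923
yellow [316.8 171. ] [35.2 36.5] mm [26.4 27.3] [ 0.4922 -0.3466  0.056 ] depth 0.2668 0.2671
blue [317.2 225.2] [31.3 32.5] mm [24.6 25.5] [ 0.5344 -0.343   0.056 ] depth 0.2804 0.28
rack ((316.4999694824219, 210.49996948242188), (150.99996948242188, 60.99999237060547), 90.0)
```

View pics/v1.png

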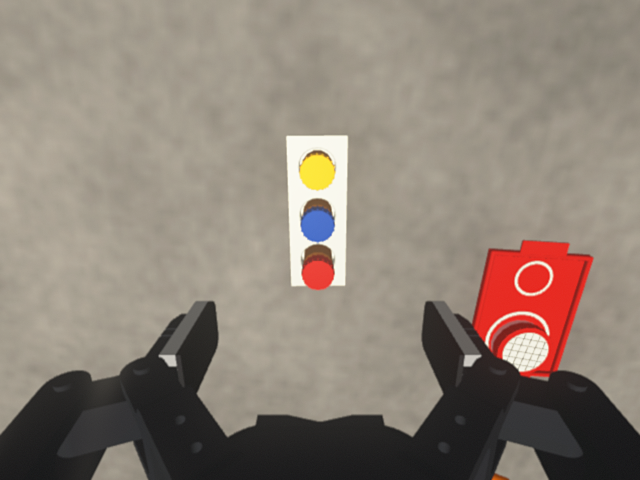

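Blue cap at (317,225) gives (0.534, -0.343). That is the midpoint of the red and yellow caps, which sit 41–42 mm either side. Jaws are aligned with the rack's y.

```bash
python3 -c "
from h import *
go(.534,-.343,.036,94.9)"
```

```text
shift [ 0.0015 -0.0021  0.1536] tooly deg 94.7 tilt z [-0.0068  0.0041 -1.    ] q7 [ 0.77  0.58 -0.44  1.83  0.33  0.8   1.81]
turn -0.2
```

```bash
python3 -m pendant '[[[0.001,-0.001,0.04,0],[0.001,-0.002,0.075,0],[0.001,-0.002,0.105,0],[0.0015,-0.002,0.13,0],[0.0015,-0.002,0.146,0],[0.0015,-0.002,0.153,0],[0.0015,-0.002,0.153,0],[0.0015,-0.002,0.153,0]]]';python3 vial.py v2; python3 -c "
from h import *
go(.534,-.343,.036,94.9)"
```

```text
t: 19.45
ee_pos: [0.5347, -0.3428, 0.0375]
ee_rot: [-0.003, -0.041, 0.999, 0.002]
wrist_force: [1.0, 0.5, -0.1]
finger_gap: 0.0851
red [175.9 146.4] [162.7 935.5] mm [ 51.8 298. ] [ 0.4664 -0.3939  0.056 ] depth 0.1678 0.1136
red [318.3 402.2] [41.6 63.8] mm [16.9 25.9] [ 0.5635 -0.3405  0.056 ] depth 0.1455 0.1448
yellow [316.9 233. ] [77.8 82.3] mm [26.8 28.3] [ 0.4916 -0.3468  0.056 ] depth 0.1223 0.1227
blue [317.8 340.2] [60.1 70.3] mm [22.9 26.8] [ 0.5343 -0.343   0.056 ] depth 0.1355 0.1358
rack ((316.5, 284.0), (260.0, 121.0), 90.0)
shift [0.0007 0.     0.0018] tooly deg 94.7 tilt z [-0.0053  0.0034 -1.    ] q7 [ 0.69  0.77 -0.32  1.92  0.46  0.52  1.7 ]
turn -0.2
```

View pics/v2.png

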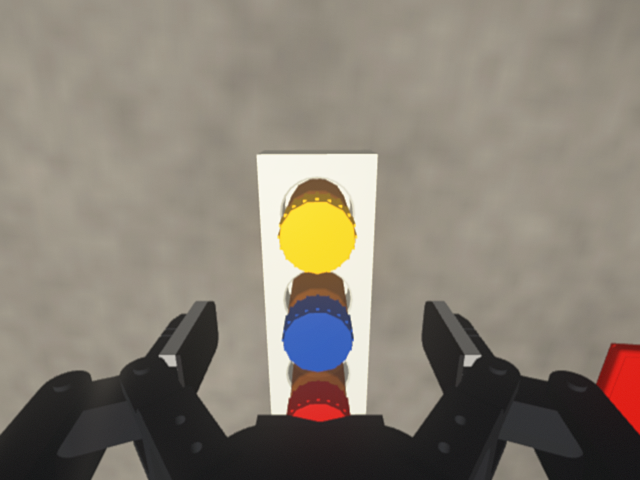

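```bash
python3 -m pendant '[[[0,0,0,0],[0,0,0,0],[0,0,0,0],[0,0,0,0],[0,0,0,0],[0,0,0,0],[0,0,0,0]]]' -1; python3 -m pendant '[[[0,0,-0.005,0],[0,0,-0.012,0],[0,0,-0.012,0]]]'; python3 vial.py v3
```

```text
t: 20.2
ee_pos: [0.5348, -0.3432, 0.0383]
ee_rot: [-0.002, -0.041, 0.999, 0.002]
wrist_force: [-1.6, 0.3, 5.1]
finger_gap: 0.0252
t: 20.5
ee_pos: [0.5354, -0.3435, 0.0514]
ee_rot: [-0.002, -0.041, 0.999, 0.001]
wrist_force: [0.8, -0.1, -0.2]
finger_gap: 0.0251
red [610.1 385. ] [ 82.9 123.7] mm [37.1 55.4] [ 0.5572 -0.2106  0.056 ] depth 0.2235 0.1596
red [320.2 391.8] [63.2 63.4] mm [28.4 28.5] [ 0.5713 -0.3397  0.056 ] depth 0.1585 0.1603
red [629. 454.] [25.1 51.5] mm [12.1 24.9] [ 0.5962 -0.1879  0.056 ] depth 0.2234 0.1722
yellow [319.  220.5] [70.  73.6] mm [26.6 28. ] [ 0.4916 -0.3468  0.056 ] depth 0.1358 0.1356
blue [319.8 336.6] [65.3 70.5] mm [27.7 29.9] [ 0.5426 -0.3422  0.056 ] depth 0.136 0.1514
rack ((318.0, 223.0), (148.0, 112.0), 90.0)
```

View pics/v3.png

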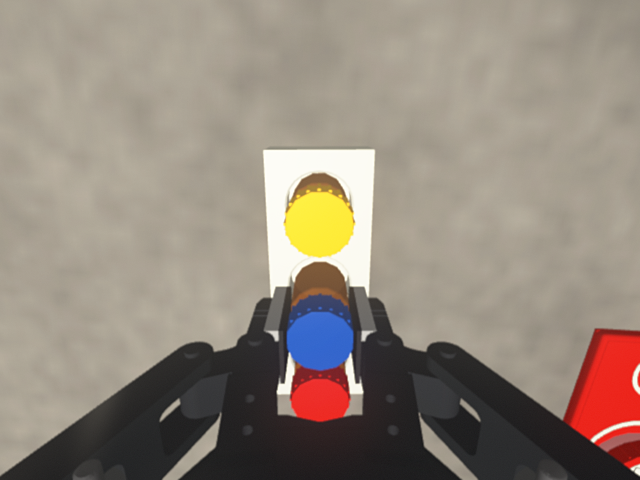

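```bash
python3 -m pendant '[[[0,0,-0.01,0],[0,0,-0.025,0],[0,0,-0.045,0],[0,0,-0.07,0],[0,0,-0.09,0],[0,0,-0.105,0],[0,0,-0.11,0]]]'; python3 vial.py v4; python3 -c "
from h import *
go(.497,.346,.12,85)"
```

```text
t: 21.25
ee_pos: [0.5363, -0.3441, 0.1633]
ee_rot: [-0.001, -0.041, 0.999, 0.0]
wrist_force: [0.6, 0.6, 0.2]
finger_gap: 0.0254
red [547.4 320.4] [131.3 167.4] mm [102.1 130.2] [ 0.5904 -0.1611  0.056 ] depth 0.3368 0.2772
yellow [320.  174.6] [38.6 41. ] mm [26.2 27.8] [ 0.492  -0.3467  0.056 ] depth 0.2422 0.2419
blue [319.7 332.7] [70.7 74.5] mm [55.6 58.6] [ 0.6157 -0.3367  0.056 ] depth 0.1356 0.2803
rack ((66.5, 207.0), (330.0, 133.0), 90.0)
rack ((267.1745910644531, 236.89218139648438), (169.6231689453125, 207.8441619873047), 1.3748347759246826)
shift [-0.0172  0.6909  0.0438] tooly deg 94.7 tilt z [-0.0019  0.001  -1.    ] q7 [ 0.76  0.61 -0.42  1.86  0.36  0.75  1.79]
turn 9.7
```

View pics/v4.png

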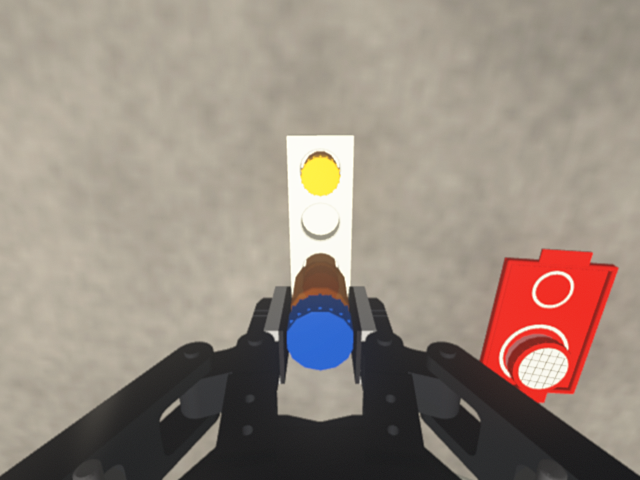

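```bash
python3 -m pendant '[[[0,0.035,0,1],[0,0.08,0,2],[0,0.125,0,3],[0,0.17,0,4],[0,0.215,0,5],[0,0.26,0,6],[0,0.305,0,7],[0,0.35,0,8]]]'; python3 -c "
from h import *
go(.497,.346,.12,85)"
```

```text
t: 22.1
ee_pos: [0.5069, 0.0064, 0.1628]
ee_rot: [-0.002, 0.029, 1.0, 0.0]
wrist_force: [0.9, 0.7, 0.0]
finger_gap: 0.0254
shift [0.0298 0.3384 0.0432] tooly deg 86.6 tilt z [-0.003   0.0011 -1.    ] q7 [ 0.14  0.48 -0.37  2.15  0.31  0.57  1.06]
turn 1.6
```

```bash
python3 -m pendant '[[[0.004,0.045,0,0],[0.008,0.09,0,1],[0.012,0.135,0,1.6],[0.016,0.18,0.01,1.6],[0.02,0.225,0.02,1.6],[0.024,0.27,0.03,1.6],[0.028,0.315,0.04,1.6],[0.03,0.338,0.043,1.6]]]';python3 -m pendant '[[[0,0,0,0],[0,0,0,0]]]'; python3 - <<'E'
from h import *
im,d,info,T=wristcam(); cv2.imwrite('pics/v5.png',im[:,:,::-1])
h=hsv(im); m=(h[...,1]<110)&(h[...,2]>130)
for b in blobs(m,100):
    e=cv2.fitEllipse(b); print(np.round(e[0],1),np.round(e[1],1),ray(info,e[0],.003).round(4),ray(info,e[0],.021).round(4))
go(.497,.346,.036,85)
E
```

```text
t: 22.9
ee_pos: [0.4949, 0.3501, 0.1184]
ee_rot: [-0.003, 0.041, 0.999, 0.001]
wrist_force: [-0.5, -0.1, -0.4]
finger_gap: 0.0255
t: 23.1
ee_pos: [0.4939, 0.3502, 0.1174]
ee_rot: [-0.003, 0.04, 0.999, 0.0]
wrist_force: [0.5, -0.7, -0.5]
finger_gap: 0.0255
[349.4 191.9] [454.3 782.2] [0.4641 0.3742 0.003 ] [0.4604 0.373  0.021 ]
[319.7 395.2] [51.  93.1] [0.6389 0.339  0.003 ] [0.6227 0.3403 0.021 ]
[315.7 237. ] [48.5 50.8] [0.4957 0.3476 0.003 ] [0.4898 0.3483 0.021 ]
[ 48.4 365.3] [35.  47.3] [0.59  0.116 0.003] [0.5773 0.1333 0.021 ]
[442.3 451.3] [15.8 90.9] [0.7108 0.4457 0.003 ] [0.6894 0.4393 0.021 ]
[197.4 450.8] [15.8 89.8] [0.6921 0.2226 0.003 ] [0.672  0.2323 0.021 ]
[  6.6 454.2] [16.1 69.7] [0.6818 0.0477 0.003 ] [0.6625 0.0699 0.021 ]
[ 39.3 438.2] [18.6 41.6] [0.6659 0.0835 0.003 ] [0.6477 0.1032 0.021 ]
[ 63.5 424.8] [44.1 64.7] [0.6526 0.1098 0.003 ] [0.6354 0.1276 0.021 ]
[170.3 408.6] [ 4.9 29.9] [0.6426 0.2079 0.003 ] [0.6261 0.2187 0.021 ]
shift [-0.0032 -0.0027  0.0817] tooly deg 85.3 tilt z [-6.1e-03  3.0e-04 -1.0e+00] q7 [-0.51  0.63 -0.3   1.96  0.3   0.6   0.49]
turn 0.3
```

View pics/v5.png

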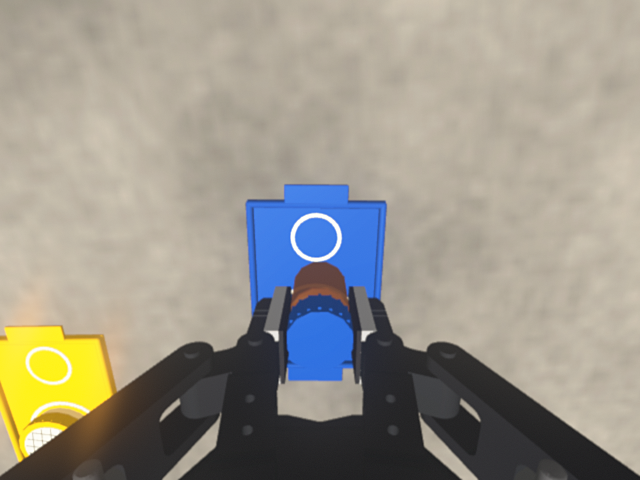

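```bash
python3 -m pendant '[[[-0.002,-0.001,0.02,0],[-0.004,-0.002,0.038,0],[-0.004,-0.002,0.054,0],[-0.004,-0.002,0.066,0],[-0.004,-0.002,0.073,0],[-0.004,-0.002,0.077,0],[-0.004,-0.002,0.079,0],[-0.004,-0.002,0.079,0]]]'; python3 -c "
from h import *
go(.498,.347,.0355,85)"
```

```text
t: 23.95
ee_pos: [0.4979, 0.3466, 0.0389]
ee_rot: [-0.003, 0.041, 0.999, 0.0]
wrist_force: [0.2, -1.2, 0.3]
finger_gap: 0.0252
shift [-0.      0.0004  0.0034] tooly deg 85.3 tilt z [-5.9e-03  4.0e-04 -1.0e+00] q7 [-0.54  0.74 -0.23  2.    0.36  0.45  0.44]
turn 0.3
```

```bash
python3 -m pendant '[[[0,0,0.001,0],[0,0,0.002,0],[0,0,0.003,0],[0,0,0.003,0]]]'; python3 -m pendant '[[[0,0,0.001,0],[0,0,0.001,0]]]'
```

```text
t: 24.35
ee_pos: [0.4979, 0.3466, 0.0359]
ee_rot: [-0.003, 0.041, 0.999, 0.0]
wrist_force: [-0.4, -0.3, 0.4]
finger_gap: 0.0251
t: 24.55
ee_pos: [0.498, 0.3467, 0.0353]
ee_rot: [-0.003, 0.041, 0.999, 0.0]
wrist_force: [-0.2, -1.5, 3.4]
finger_gap: 0.0251
```

```bash
python3 -m pendant '[[[0,0,0,0],[0,0,0,0],[0,0,0,0],[0,0,0,0],[0,0,0,0]]]' 0.3; python3 -m pendant '[[[0,0,-0.01,0],[0,0,-0.03,0],[0,0,-0.06,0],[0,0,-0.09,0],[0,0,-0.12,0],[0,0,-0.15,0],[0,0,-0.15,0]]]'; python3 -m pendant '[[[0.02,0.02,-0.02,0],[0.03,0.05,-0.03,0],[0.04,0.09,-0.03,0],[0.04,0.13,-0.03,0],[0.04,0.17,-0.03,0],[0.04,0.2,-0.03,0],[0.04,0.2,-0.03,0],[0.04,0.2,-0.03,0]]]'; python3 - <<'E'
from h import *
for n in('top','scene','wrist'):
    im,d=imaging.get_image(n); cv2.imwrite(f'pics/{n}5.png',im[:,:,::-1])
    if n=='wrist': continue
    info=imaging.camera_info(n); M,_=masks(im)
    for c,m in M.items():
        for b in blobs(m,40):
            if cv2.contourArea(b)<700:
                e=cv2.fitEllipse(cv2.convexHull(b)); 
                if e[0][0]<160: print(n,c,np.round(e[0],1),np.round(e[1],1),ray(info,e[0],.056).round(4))
print(robot.state()['wrist_force'],robot.state()['t'])
E
```

```text
t: 25.05
ee_pos: [0.498, 0.3466, 0.0352]
ee_rot: [-0.003, 0.041, 0.999, 0.0]
wrist_force: [0.2, -0.7, -0.4]
finger_gap: 0.0555
t: 25.75
ee_pos: [0.5003, 0.3479, 0.1899]
ee_rot: [-0.0, 0.042, 0.999, 0.002]
wrist_force: [0.6, 0.0, -0.3]
finger_gap: 0.0553
t: 26.55
ee_pos: [0.4764, 0.5502, 0.22]
ee_rot: [-0.001, 0.041, 0.999, 0.002]
wrist_force: [0.5, -1.0, 0.1]
finger_gap: 0.0558
scene red [135.4 316.8] [15.6 16.3] [ 0.5833 -0.341   0.056 ]
scene yellow [121.6 285. ] [15.7 16.1] [ 0.5    -0.3487  0.056 ]
[-0.24775058 -0.48410853  0.6677457 ] 26.7
```

View pics/top5.png

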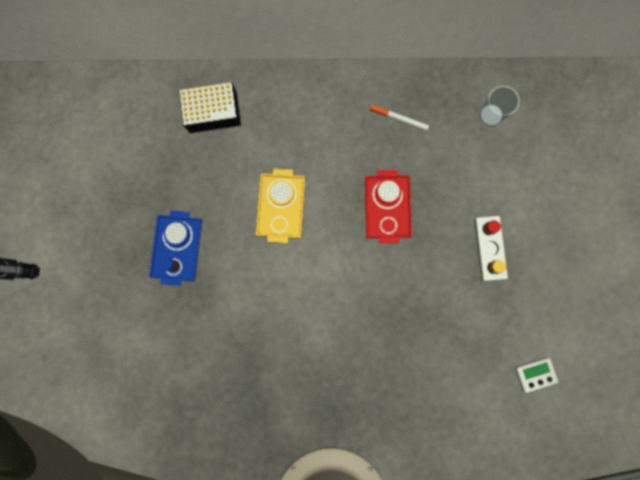

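View pics/scene5.png

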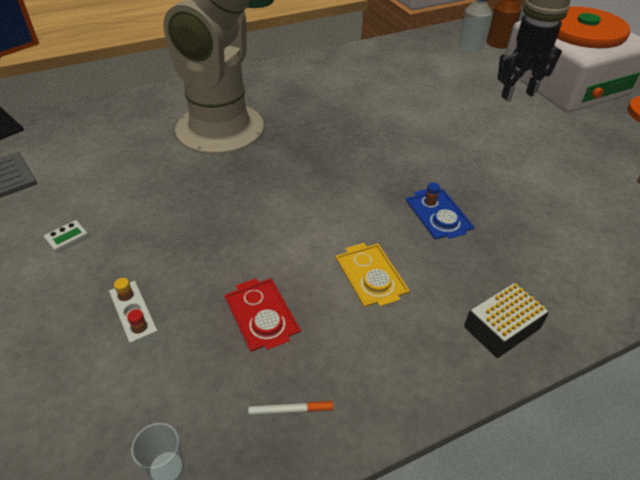

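Everything stands in place in both views: dishes at top-view (177,233), (281,192) and (388,191), vial at (175,266), red and yellow caps unmoved. One numeric check before handing in.

```bash
python3 - <<'E'
from h import *
L=dict(blue=((.5675,.3412),(.5664,.3389)),yellow=((.6618,.1117),(.6604,.1097)),red=((.6595,-.124),(.6586,-.1263)))
for k,n in enumerate(('top','scene')):
    im=cv2.imread(f'pics/{n}5.png')[:,:,::-1].copy(); info=imaging.camera_info(n); h=hsv(im)
    for c in L:
        P=np.r_[L[c][k],.021]; p=info['camera_matrix']@(info['R']@P+info['t']); u,v=(p[:2]/p[2]).astype(int)
        m=(h[...,1]<70)&(h[...,2]>110); q=np.zeros_like(m); q[v-12:v+13,u-13:u+14]=1
        m=cv2.morphologyEx((m&q).astype(np.uint8),cv2.MORPH_OPEN,np.ones((5,5)))
        b=blobs(m,30)[0]; e=cv2.fitEllipse(cv2.convexHull(b)); w=ray(info,e[0],.021)
        print(n,c,np.round(e[1],1),'dish-circle mm',((w[:2]-L[c][k])*1e3).round(1))
    m=(h[...,0]>100)&(h[...,0]<130)&(h[...,1]>90)
    S=np.array([(.498,.3473),(.4962,.3451)][k])
    K=info['camera_matrix']
    P=np.r_[S,.053]; p=K@(info['R']@P+info['t']); u,v=(p[:2]/p[2]).astype(int)
    print('vial cap expected px',u,v)
    cv2.imwrite(f'pics/{n}5z.png',cv2.resize(im[v-40:v+40,u-40:u+40,::-1],None,fx=6,fy=6,interpolation=cv2.INTER_CUBIC))
E
```

```text
top blue [20.5 21. ] dish-circle mm [ 3.2 -1.5]
top yellow [19.1 19.6] dish-circle mm [-1.  -1.2]
top red [19.5 20.2] dish-circle mm [ 3.  -0.6]
vial cap expected px 165 264
scene blue [13.7 20.3] dish-circle mm [ 2.5 -1.3]
scene yellow [16.1 21.4] dish-circle mm [-1.4 -1.3]
scene red [19.1 23.5] dish-circle mm [ 2.  -0.3]
vial cap expected px 433 184
```

```bash
python3 -c "
import cv2,numpy as np
cv2.imwrite('pics/z.png',cv2.resize(np.hstack([cv2.imread('pics/top5z.png'),cv2.imread('pics/scene5z.png')]),(800,400)))"
```

```text
(no output)
```

View pics/z.png

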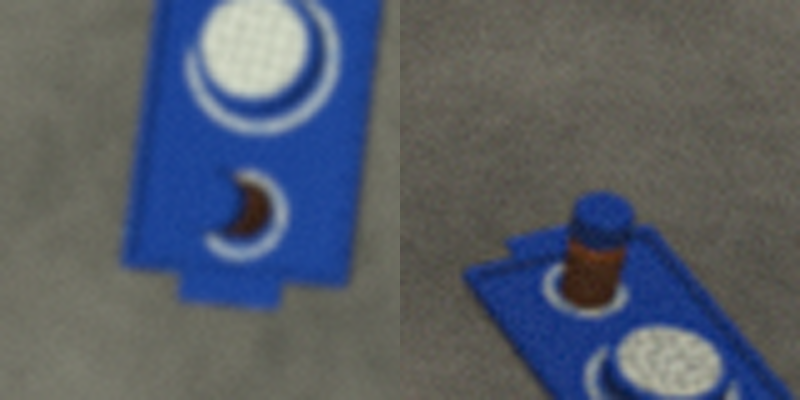

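The crops show the vial upright, with its foot inside the small circle. The dishes are within 4 mm of their circle centres, and the robot is clear of everything.

```bash
python3 -c "
from workcell import robot
print(robot.job_done())"
```

```text
the job is handed in; nothing more can be done
None
```

I set the blue, red and yellow dishes down in the large circles of their own trays. Then I took the blue-capped vial out of the rack, stood it in the small circle on the blue tray, backed the arm away and handed the job in at about 27 s.

- **Dishes:** in the last top and scene views they are within 4 mm of their circle centres (limit 13 mm), and the two views agree to about 1 mm. I judged that they lie flat from the pictures.
- **Blue vial:** enlarged crops show it upright with its foot inside the small circle. I didn't measure its final offset. Its commanded position was within about 2 mm of the circle centre.
- **Red and yellow vials:** both still stand in the rack, within 1 mm of their start in the scene view.
- **Robot:** released and clear of everything, with only about 1 N of sensor noise at the wrist. The largest force reading between moves was about 8 N.

**Disagreements:** before the moves, the camera views differed by up to about 6 mm on where the dishes were (2–4 mm for the circles). For the dishes I relied mostly on the close wrist view. No check failed.

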